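Start the clamp bolt in its threaded boss

ROBOT

A 7-joint arm with a two-finger parallel gripper is mounted at the origin on the work surface. World frame = base frame: x ahead of the robot, y to its left, z up, the work surface at z = 0. Lengths are in m, angles in rad, forces in N, time in s.
With the tool pointing down it reaches from about 0.425 to 1.025 m from the base axis. Payload 9.4 kg.
Tool frame: the origin (TCP) lies on the centre line of the jaws, within the pads' length; the fingertips stand ahead of it and the grasp point (between the pads) lies 3 mm ahead of it (robot.nose_length is the z of the fingertips in the tool frame, in m); z points along the fingers, y is the direction in which the jaws open and shut (so a half turn about z gives the same grasp; the last joint's range is limited). The gripper opens to 85 mm and grips with 20 to 120 N. Pads are 22 mm wide; open, the fingers measure 114 mm over their backs; the gripper's body (76 mm by 85 mm) begins 54 mm behind the grasp point. The pads swing forward as they close: fully open they stand 13 mm farther back than shut.
Start: joints at [1.228, 0.599, -0.003, 1.599, 0.002, 0.943, -0.08], TCP at [0.19, -0.7, 0.221] pointing down, gripper open.
Joint ranges: [-2.57, 2.57], [-0.35, 1.97], [-1.29, 1.29], [0.11, 2.56], [-1.05, 4.19], [0.11, 1.86], [-2.63, 2.63]. Speed limits (rad/s): [2.22, 2.22, 3.01, 3.01, 3.14, 3.14, 3.14].

INTERFACE

Orientations are given as a unit quaternion [w, x, y, z].
In Python, from workcell import robot gives the robot as it stands. Calls block until the motion is done:
- robot.reach(position, orientation): joint-space move of the TCP to a pose.
- robot.move_l(position, velocity=0.15, attitude=None, threshold=None): straight line of the TCP; attitude=None keeps the orientation; velocity is the mean speed in m/s. With threshold (N) it stops when the force on the tool has changed by that much, and returns True; else False.
- robot.goto_joints(angles): joint-space move.
- robot.gripper_to(opening, strength=None): opening from 0.0 (shut) to 1.0 (fully open); strength is the grip in N (None keeps the last); returns when the fingers have stopped.
- robot.dwell(seconds).
- robot.solve_ik(position, orientation): joint angles nearest the present ones, or None.
- robot.read_state(): the state.
- robot.read_camera(name): name is "scene" or "side" or "wrist"; returns the picture (420x560x3 uint8, blue, green, red); there is no depth.
- robot.camera_params(name): a dict with "camera_matrix" (3x3 intrinsics, pixels), "dist" ([k1, k2, p1, p2, k3] as OpenCV has them; the pictures are not rectified), "R" (3x3) and "t" (3): a world point X has camera coordinates R X + t. Camera axes: x right, y down, z forward; pixel columns grow to the right and rows downward; lengths in m; the calibration is good to about 2 mm. A picture is of the moment at which its call begins: read the wrist's pose just before it. camera_params takes no time and is no camera call; for the wrist camera it gives the pose at the moment of the call.
A pose or a line that the arm cannot do raises robot.IKError and nothing moves.
- robot.hand_in(): hands the job in, once; it reports no verdict.
The state is a dict: "time_s": time; "joint_pos": joint angles; "joint_vel": joint speeds; "joint_torque": joint torques, N m; "position": TCP position; "eef_rot": TCP orientation; "ft_force": force on the tool from outside, world axes, zero at the start; "torque": the same for the moment, N m; "opening": opening from 0.0 (shut) to 1.0 (fully open).
Only numpy, scipy, OpenCV 4.12 (cv2) and the standard library are available. Lean on these libraries where they do the work, as an engineer would, in place of code of your own. Each camera call takes 0.05 s, during which the arm holds its last target. There are 200 camera calls.

TASK

On the clamping fixture, slide the guard by its black grip away from the bolt until it is fully home at its end stop. Then take the hex head of the big bolt, turn the bolt backward (anticlockwise from above) until you notice it drop into the thread, and screw it forward (clockwise) one full turn from there. Finish while still holding the bolt head in the gripper, with the bolt started in the thread the guard still at its stop and the loose things on the bench left alone.

Things in the scene. Friction and masses are not known exactly. Their poses are not given: they have to be found in the camera images.
- fixture: dark steel base plate, 120 (x) by 270 (y) by 12 mm, fixed to the bench. Origin: centre of its underside; z up, y from the boss towards the guard's end stop. A round grey threaded boss (62 mm diameter) stands at y = -80 mm; two low aluminium rails (top 28 mm above the bench) run from beside it to the stop block at y = +130 mm.
- guard (a joint): travel of the guard along the fixture's +y, in m: 0 = closed (its 75 by 100 mm, 6 mm thick aluminium hood, top 131 mm above the bench, covers the bolt head), 0.12 = fully open at its end stop; then the hood's near edge is 76 mm from the bolt's axis. Starts at 0 to 0.02, stays where it is left, slides against some 1.5 N of friction.
- guard_grip (a point): in the middle of the guard's black grip, 157 mm above the bench. The grip is an upright block 24 mm (fixture x) by 16 mm (fixture y), from the hood's top (131 mm above the bench) up to 175 mm, on the guard's post. The hood reaches from the post towards fixture -y. Axes as the fixture.
- boss_top (a point): centre of the boss's mouth, on the bolt's axis, at the boss's top face 52 mm above the bench; axes as the fixture. At the start the bolt's first thread rests on this face: turned forward from there it binds against a stop; turned backward it stays level for 0.5 to 2.3 rad, then passes the thread's edge and drops 8 mm by its own weight.
- bolt (a joint): how far the bolt has sunk, in m: 0 at the start, about 0.008 just after the drop, then 0.008 more per forward (clockwise) turn, so 0.016 after one turn. The thread has 1.6 mm of play. A grip carries the bolt and keeps it from dropping: open the gripper to let it fall. Turned back past the drop it climbs again and binds about 0.45 turn on. It can be lifted to -0.004.
- bolt_head (a point): centre of the bolt's steel hex head: 30 mm across flats, 35 mm across corners, 22 mm tall; 105 mm above the bench at the start, lower by bolt. Turns with the bolt: x axis square to one pair of flats (a pair every 60 degrees), z up. Below is a 26 mm shank with coarse thread. The bolt weighs about 0.5 kg, turns easily and stays at the angle where it is left.
- spare_nut: loose steel hex nut, 30 mm across flats, 14 mm tall, near the fixture on the bench; leave it alone
- washer: loose steel washer, 44 mm across, 5 mm thick, on the bench near the fixture; leave it alone
- wrench: loose steel wrench lying on the bench; leave it alone
- tin: loose aluminium tin, 72 mm across and 75 mm tall; leave it alone
- block: loose wooden block, 50 by 80 by 30 mm; leave it alone

How it is judged:
On the way, in this order (a step that is already met when the one before it is completed fails the run):
1. the guard is slid to its end stop (value of joint guard above 0.114 m), for 0.2 s.
2. the bolt, turned backward, has dropped into the thread (value of joint bolt between 0.0055 and 0.011 m), for 0.1 s.
3. the bolt is screwed forward about one turn (value of joint bolt above 0.0126 m), for 0.1 s.
At the end, for the whole second after the job is handed in: Guard within 6 mm of its end stop; bolt sunk 12.6 to 18.4 mm (16 = one turn past the drop; allows for play and a late notice); the fingers straddle the head (gripper point within 14 mm of the bolt's axis, 34 mm of the head's centre) and press on it with over 2 N (value of joint guard above 0.114 m and value of joint bolt between 0.0126 and 0.0184 m and contact force between the fingers and bolt above 2 N and horizontal distance between the grasp point and bolt_head below 0.014 m and distance between the grasp point and bolt_head below 0.034 m); the arm keeps its last pose, push and grip.
It fails at once if a loose bystander is pushed more than 30 mm (distance of any of spare_nut, washer, wrench, tin, block from where it was at the start of the episode above 0.03 m).
It also fails if it takes over 72 s, if anything falls off the work surface, if the arm or the gripper's body presses on something with over 40 N, if the wrist force passes 120 N, or if a joint passes its speed limit or range.

## Working session

There is one attempt and no reset: what is moved stays moved. The work goes in short steps, each a Python script; the robot and the scene stay as the last script left them, time stands still between calls to the robot, and variables do not carry over. Pictures are saved under pics/ and viewed, about 8 in all and at most 12, crops included, and the job is handed in when it is done.

```bash
ls; mkdir -p pics; python3 - <<'E'
from workcell import robot
import cv2,numpy as np
ims=[]
for n in("scene","side"):
    im=robot.read_camera(n);cv2.imwrite(f"pics/{n}0.png",im)
    p=robot.camera_params(n);print(n,p)
    print(-np.array(p["R"]).T@p["t"])
w=robot.read_camera("wrist");cv2.imwrite("pics/wrist0.png",w);
print(robot.read_state(),robot.nose_length)
E
```

```text
pics
scene {'camera_matrix': array([[499.14120351,   0.        , 277.65613373],
       [  0.        , 499.14120351, 208.10667417],
       [  0.        ,   0.        ,   1.        ]]), 'dist': array([-0.12260235,  0.        ,  0.        ,  0.        ,  0.        ]), 'R': array([[ 0.02481272,  0.9996308 ,  0.01107216],
       [ 0.67527881, -0.00859282, -0.7375125 ],
       [-0.73714507,  0.02577648, -0.67524271]]), 't': array([-0.01105872, -0.28154034,  1.56546043])}
[ 1.34436406 -0.03171665  0.84954867]
side {'camera_matrix': array([[415.02176362,   0.        , 285.62424868],
       [  0.        , 415.02176362, 209.19244367],
       [  0.        ,   0.        ,   1.        ]]), 'dist': array([-0.04725016,  0.        ,  0.        ,  0.        ,  0.        ]), 'R': array([[-0.72395112, -0.68969338,  0.01475894],
       [-0.35540905,  0.35455527, -0.86485546],
       [ 0.59125222, -0.63135854, -0.50180395]]), 't': array([0.38333018, 0.30585412, 0.84939808])}
[-0.11599287  0.69221282  0.68509337]
{'time_s': 0.15, 'joint_pos': array([ 1.22830392,  0.59995194, -0.00255123,  1.59993279,  0.00178226,
        0.94288811, -0.07983134]), 'joint_vel': array([ 2.44051620e-04, -1.87680455e-03, -2.63783174e-04, -1.72990402e-03,
        1.73182567e-05,  3.38344269e-05,  3.28589155e-04]), 'joint_torque': array([ 3.94369548e-03, -7.76998043e+01,  1.56702060e+00, -2.58238292e+01,
        1.24970666e-02,  6.74664800e-03, -3.52762675e-05]), 'position': array([ 0.19034707, -0.69919738,  0.22071234]), 'eef_rot': array([-5.75610504e-04,  9.91180590e-01,  1.32516756e-01, -1.24666464e-04]), 'ft_force': array([ 0.59799351,  0.09740114, -0.32296079]), 'torque': array([ 0.0471208 , -0.03056617, -0.03478085]), 'opening': 0.9996887862594257} 0.022
```

View pics/scene0.png

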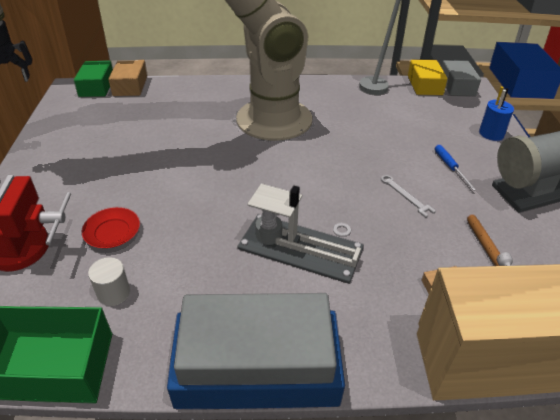

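View pics/side0.png

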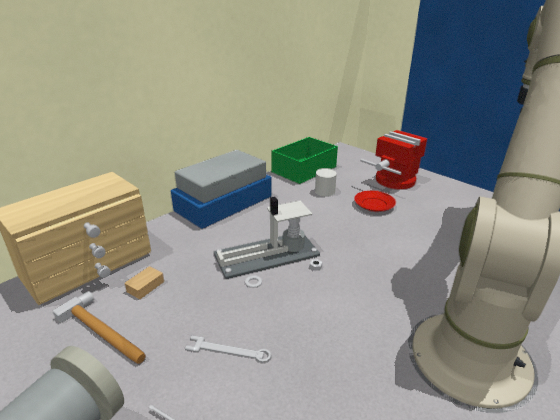

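The scene view shows the fixture around (300,245), with the boss at about (270,230), the black grip at (294,196) and the stop at (358,255). The washer is at (342,229) and the wrench at (410,195). In the side view the grip is at (274,205) and the nut at (316,264). Next I'll zoom in.

```bash
cat > h.py <<'E'
import cv2,numpy as np
from workcell import robot
def ray(n,uv,p=None):
    p=p or robot.camera_params(n)
    q=cv2.undistortPoints(np.array([[uv]],float),p["camera_matrix"],p["dist"])[0,0]
    R=np.array(p["R"]);return -R.T@p["t"],R.T@np.array([q[0],q[1],1])
def plane(n,uv,z,p=None):
    c,d=ray(n,uv,p);return c+d*(z-c[2])/d[2]
def tri(uv1,uv2,n1="scene",n2="side"):
    c1,d1=ray(n1,uv1);c2,d2=ray(n2,uv2)
    s=np.linalg.lstsq(np.c_[d1,-d2],c2-c1,rcond=None)[0]
    a,b=c1+s[0]*d1,c2+s[1]*d2;return (a+b)/2,np.linalg.norm(a-b)
E
python3 - <<'E'
from h import *
a=cv2.imread("pics/scene0.png");b=cv2.imread("pics/side0.png")
for n,im,(x0,y0,x1,y1) in(("scene",a,(230,175,375,285)),("side",b,(205,185,335,285))):
    g=im.max(2)
    m=np.zeros_like(g);m[y0:y1,x0:x1]=(g[y0:y1,x0:x1]<38)*255
    k,l,s,c=cv2.connectedComponentsWithStats(m)
    print(n,[(s[i].tolist(),c[i].round(1).tolist()) for i in range(1,k) if s[i][4]>25])
A=cv2.resize(a[175:285,230:375],None,fx=5,fy=5,interpolation=3)
B=cv2.resize(b[185:285,205:335],None,fx=5,fy=5,interpolation=3)
cv2.imwrite("pics/c1.png",A);cv2.imwrite("pics/c2.png",B)
E
```

```text
scene [([290, 187, 9, 20, 138], [294.1, 196.4])]
side [([271, 198, 7, 17, 94], [274.0, 206.6])]
```

View pics/c1.png

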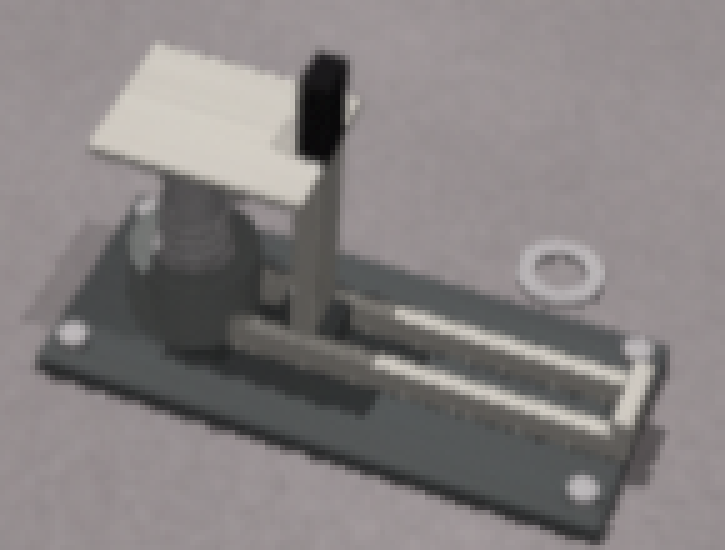

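View pics/c2.png

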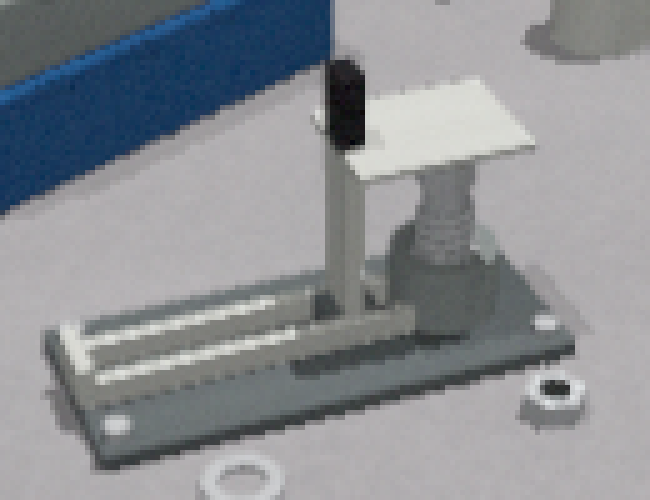

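The scene crop shows the plate-top corners at about (38,360), (600,530), (668,348) and (140,195), with the grip at (324,105). The side crop shows plate corners at (97,460), (575,345) and (45,330), with the grip at (346,104).

```bash
python3 - <<'E'
from h import *
S=lambda x,y:(x/5-.4+230,y/5-.4+175)
D=lambda x,y:(x/5-.4+205,y/5-.4+185)
sc={k:plane("scene",S(*v),.012) for k,v in dict(nl=(38,360),nr=(600,530),fr=(668,345),fl=(140,198)).items()}
sd={k:plane("side",D(*v),.012) for k,v in dict(fr=(97,458),fl=(577,343),nr=(45,330)).items()}
print(sc,sd)
for d in(sc,sd):
    for a,b in(("nl","nr"),("nl","fl"),("fr","fl"),("fr","nr")):
        if a in d and b in d: print(a,b,np.linalg.norm(d[a]-d[b]))
G,e=tri((294.1,196.4),(274,206.6));print("grip",G,e)
ctr=(sc["nl"]+sc["fr"])/2;c2=(sc["nr"]+sc["fl"])/2;c3=(sd["fl"]+sd["nr"])/2
print(ctr,c2,c3)
for v in (sc["nr"]-sc["nl"],sc["fr"]-sc["fl"],sd["fr"]-sd["fl"]): print(np.degrees(np.arctan2(-v[0],v[1])))
E
```

```text
{'nl': array([ 0.55948701, -0.09573326,  0.012     ]), 'nr': array([0.66369594, 0.14982874, 0.012     ]), 'fr': array([0.55452302, 0.19579756, 0.012     ]), 'fl': array([ 0.45151967, -0.04945811,  0.012     ])} {'fr': array([0.5545123 , 0.19954626, 0.012     ]), 'fl': array([ 0.44478204, -0.04739878,  0.012     ]), 'nr': array([0.66051922, 0.1499346 , 0.012     ])}
nl nr 0.26675868952329707
nl fl 0.11746631357760018
fr fl 0.26600757860188007
fr nr 0.11845614176747683
fr fl 0.2702269090385148
fr nr 0.11704181056217684
grip [0.54463048 0.03097405 0.1503404 ] 0.00011707258940963391
[0.55700501 0.05003215 0.012     ] [0.5576078  0.05018532 0.012     ] [0.55265063 0.05126791 0.012     ]
-22.9948680672449
-22.781604887388475
-23.958015458724216
```

```bash
cat >> h.py <<'E'
from scipy.spatial.transform import Rotation as Ro
YAW=np.radians(-23.2); UX=np.array([np.cos(YAW),np.sin(YAW),0]);UY=np.array([-np.sin(YAW),np.cos(YAW),0])
def down(a):  # tool pointing down, tool y axis at world angle a
    y=np.array([np.cos(a),np.sin(a),0]);z=np.array([0,0,-1.]);x=np.cross(y,z)
    return Ro.from_matrix(np.c_[x,y,z]).as_quat(scalar_first=True)
def st(): 
    s=robot.read_state();print(round(s["time_s"],2),s["position"].round(4),"q",s["joint_pos"].round(3),"f",s["ft_force"].round(1),"o",round(s["opening"],3));return s
E
python3 - <<'E'
from h import *
G=np.array([.5446,.0310,0])
for a in (np.pi/2+YAW,YAW-np.pi/2):
    q=robot.solve_ik(G+[0,0,.162],down(a));print(q)
q=down(YAW-np.pi/2)
if robot.solve_ik(G+[0,0,.162],q) is None: q=down(YAW+np.pi/2)
robot.reach(G+[0,0,.235],q);st()
p=robot.camera_params("wrist");im=robot.read_camera("wrist");cv2.imwrite("pics/w1.png",im);np.save("w1.npy",p)
E
```

```text
[ 0.32876725  0.55050008 -0.70368015  2.03874408  0.52769809  0.73713752
  0.46111685]
[-0.18862358  0.46545415  0.03875708  2.07101171 -0.03055302  0.6056465
 -2.10457757]
3.01 [0.5448 0.0302 0.235 ] q [-0.082  0.371 -0.105  1.992  0.054  0.781 -2.195] f [ 0.5  0.4 -1. ] o 1.002
```

View pics/w1.png

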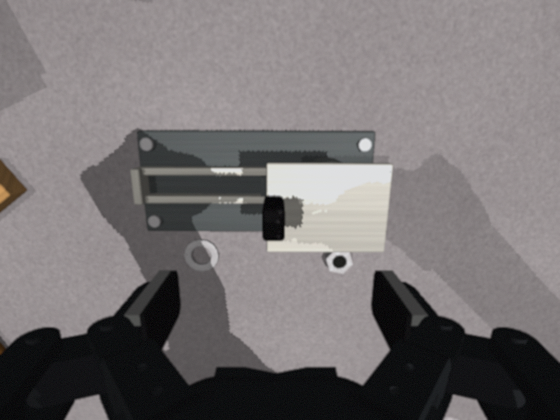

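The wrist view shows the grip at about (273,218) between the jaws, with the fixture axes parallel to the image, so the yaw is right. I'll check the position by ray, then grasp and slide.

```bash
python3 - <<'E'
from h import *
p=np.load("w1.npy",allow_pickle=True).item()
im=cv2.imread("pics/w1.png");m=np.zeros(im.shape[:2],np.uint8);m[190:250,255:295]=(im.max(2)[190:250,255:295]<30)*255
k,l,s,c=cv2.connectedComponentsWithStats(m);i=1+s[1:,4].argmax();print(s[i],c[i])
G=plane("wrist",c[i],.160,p);print("grip",G)
for v in((147,144),(366,144),(153,222)):print("screw",plane("wrist",v,.012,p))
if np.linalg.norm(G[:2]-[.5446,.031])<.012:
    G=(G+[.5446,.031,0])/2
    robot.move_l([G[0],G[1],.162],velocity=.1);st()
    robot.gripper_to(0,strength=40);s=st()
    P=s["position"]; hit=robot.move_l(P+UY*.145,velocity=.06,threshold=12);s=st();print(hit,(s["position"]-P)@UY)
    robot.dwell(.3);st()
E
```

```text
[262 197  22  43 806] [272.78784119 218.08560794]
grip [0.54871944 0.03069121 0.16      ]
screw [0.6457046  0.14513026 0.012     ]
screw [ 0.54780298 -0.08263104  0.012     ]
screw [0.56187797 0.18404816 0.012     ]
3.94 [0.547  0.0309 0.1624] q [-0.091  0.468 -0.097  2.06   0.076  0.616 -2.215] f [ 0.4 -0.3 -0.3] o 1.001
4.6 [0.5468 0.0309 0.1623] q [-0.091  0.468 -0.097  2.06   0.076  0.616 -2.215] f [-1.7  0.   5.4] o 0.164
6.28 [0.5911 0.1332 0.1623] q [-0.258  0.529 -0.086  1.93   0.071  0.688 -2.363] f [-1.6 -2.   6.9] o 0.166
True 0.11153420557257995
6.58 [0.5911 0.1332 0.1623] q [-0.257  0.528 -0.086  1.93   0.071  0.687 -2.363] f [-1.7 -2.3  6.8] o 0.163
```

```bash
python3 - <<'E'
from h import *
s=robot.read_state();P=s["position"]
print(robot.move_l(P+UY*.008,velocity=.03,threshold=15));s=st();print((s["position"]-P)@UY)
robot.dwell(.2)
robot.gripper_to(.6);P=s["position"].copy();P[2]=.25;robot.move_l(P,velocity=.25)
B=np.array([.556,.0505,0])-.08*UY
robot.reach([B[0]-.06,B[1],.24],down(YAW-np.pi/2));st()
p=robot.camera_params("wrist");im=robot.read_camera("wrist");cv2.imwrite("pics/w2.png",im);np.save("w2.npy",p)
im=robot.read_camera("side");cv2.imwrite("pics/side1.png",im)
im=robot.read_camera("scene");cv2.imwrite("pics/scene1.png",im)
E
```

```text
True
6.82 [0.5911 0.1331 0.1623] q [-0.262  0.53  -0.082  1.927  0.073  0.694 -2.367] f [-1.5 -1.9  7.5] o 0.162
-2.1357131829085502e-05
8.78 [ 0.4657 -0.0221  0.24  ] q [-0.006  0.267 -0.084  2.149  0.033  0.726 -2.087] f [0.1 0.4 0.1] o 0.595
```

View pics/w2.png

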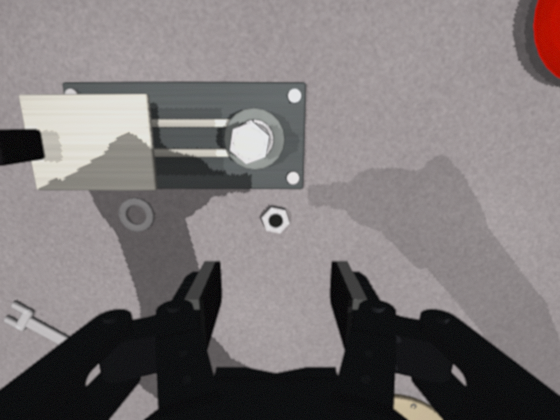

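The wrist view shows the guard open, the hex head's top face at about (249,142), and the nut at (275,220). I'll fit the hexagon.

```bash
cat >> h.py <<'E'
def hexfit(im,p,z,box):
    x0,y0,x1,y1=box;g=im[y0:y1,x0:x1].min(2)
    t,m=cv2.threshold(g,0,255,cv2.THRESH_BINARY+cv2.THRESH_OTSU) if 0 else (175,((g>175)*255).astype(np.uint8))
    c=max(cv2.findContours(m,0,cv2.CHAIN_APPROX_NONE)[0],key=cv2.contourArea)
    c=cv2.convexHull(c).reshape(-1,2)+[x0,y0]
    h=np.array([plane("wrist",u,z,p)[:2] for u in c.astype(float)])
    # width across direction a; minimise over 60deg symmetric
    A=np.radians(np.arange(0,60,.5));w=lambda a:np.ptp(h@[np.cos(a),np.sin(a)])
    W=[sum(w(a+k*np.pi/3) for k in range(3)) for a in A];a=A[np.argmin(W)]
    mid=[]
    for k in range(3):
        d=np.array([np.cos(a+k*np.pi/3),np.sin(a+k*np.pi/3)]);v=h@d;mid.append((d,(v.max()+v.min())/2))
    ctr=np.linalg.lstsq(np.array([d for d,_ in mid]),np.array([v for _,v in mid]),rcond=None)[0]
    return ctr,np.degrees(a),[w(a+k*np.pi/3).round(4) for k in range(3)],c
E
python3 - <<'E'
from h import *
p=np.load("w2.npy",allow_pickle=True).item();im=cv2.imread("pics/w2.png")
ctr,a,w,c=hexfit(im,p,.116,(220,110,285,170));print(ctr,a,w)
print("expected",np.array([.556,.0505])-.08*UY[:2])
print("boss circle c", plane("wrist",(254,138),.052,p))
v=cv2.resize(im[100:180,205:300],None,fx=6,fy=6,interpolation=3)
cv2.polylines(v,[((c-[205,100])*6+3).astype(np.int32)],True,(0,0,255),1);cv2.imwrite("pics/w2c.png",v)
for k in range(-4,5):
    q=robot.solve_ik([ctr[0],ctr[1],.107],down(np.radians(a+60*k)));print(k,None if q is None else q.round(2))
q=robot.read_state()["joint_pos"]; print(robot.camera_params("side")["R"][0,0])
E
```

```text
[ 0.52480391 -0.0257056 ] 56.5 [np.float64(0.0337), np.float64(0.0361), np.float64(0.0321)]
expected [ 0.52448465 -0.02303083]
boss circle c [ 0.5253225  -0.02366051  0.052     ]
-4 [-0.43  0.6   0.55  2.18 -0.62  0.52 -2.61]
-3 [-0.03  0.53 -0.04  2.15  0.04  0.46 -2.26]
-2 [ 0.07  0.54 -0.18  2.15  0.21  0.47 -1.38]
-1 [ 0.25  0.56 -0.45  2.14  0.47  0.54 -0.6 ]
0 [ 0.43  0.62 -0.71  2.12  0.7   0.64  0.22]
1 [ 0.65  0.78 -1.11  2.11  0.96  0.88  0.99]
2 [-0.43  0.6   0.55  2.18 -0.62  0.52 -2.61]
3 [-0.03  0.53 -0.04  2.15  0.04  0.46 -2.26]
4 [ 0.07  0.54 -0.18  2.15  0.21  0.47 -1.38]
-0.7239511170009268
```

View pics/w2c.png

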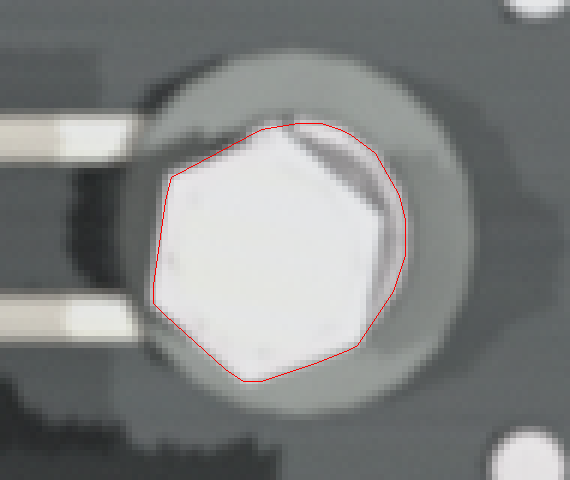

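```bash
python3 - <<'E'
from h import *
p=np.load("w2.npy",allow_pickle=True).item()
V=np.array([(172,178),(153,303),(248,382),(357,346),(380,210),(285,128)],float)/6-.42+[205,100]
h=np.array([plane("wrist",v,.116,p)[:2] for v in V]);ctr=h.mean(0)
r=h-ctr;print("R",np.linalg.norm(r,axis=1).round(4))
ang=np.degrees(np.arctan2(r[:,1],r[:,0]));fl=(np.degrees(np.angle(np.exp(6j*np.radians(ang)).mean()))/6+30)%60
print(ctr,"flat normal",fl,((ang+30)%60).round(1))
C=(ctr+np.array([.5245,-.0232])+np.array([.5253,-.0237]))/3;print("axis",C)
cur=-113.2;k=round((cur-fl)/60);a=fl+60*k;print("tool y",a)
np.save("C.npy",np.r_[C,a])
robot.reach([*C,.16],down(np.radians(a)));st()
robot.move_l([*C,.109],velocity=.1,threshold=15);st()
robot.gripper_to(0,strength=40);st();print(robot.read_state()["torque"].round(2))
A=robot.read_camera("scene")[130:270,180:360];B=robot.read_camera("side")[140:280,200:380]
cv2.imwrite("pics/g1.png",cv2.resize(np.hstack([A,B]),None,fx=2.2,fy=2.2,interpolation=3))
E
```

```text
R [0.0167 0.017  0.0172 0.0173 0.0172 0.0177]
[ 0.52444634 -0.02307059] flat normal 56.793350753155025 [56.1 57.6 57.2 53.2 59.4 57.1]
axis [ 0.52474878 -0.02332353]
tool y -123.20664924684498
9.42 [ 0.5245 -0.0226  0.159 ] q [-0.036  0.45  -0.04   2.112  0.031  0.582 -2.247] f [-0.7 -0.1  0.5] o 0.602
10.07 [ 0.525  -0.0233  0.1097] q [-0.038  0.528 -0.036  2.152  0.04   0.462 -2.255] f [ 0.4 -0.2 -0. ] o 0.602
10.61 [ 0.5248 -0.0233  0.1091] q [-0.038  0.529 -0.036  2.152  0.04   0.461 -2.256] f [-0.6 -0.2 -0.5] o 0.006
[ 0.01 -0.01 -0.01]
```

View pics/g1.png

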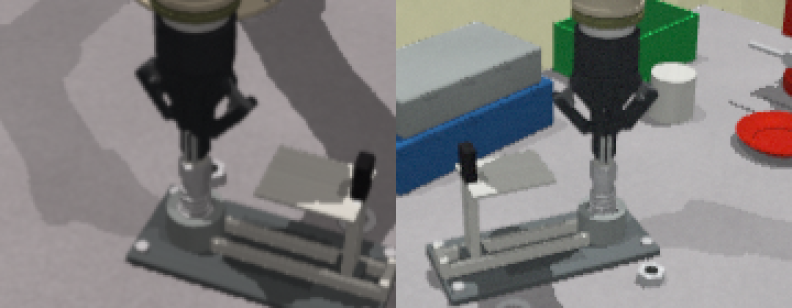

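The montage shows the fingers shut (opening 0.006), apparently above the head and not around it. That contradicts the expected head height, so I'll look closer and triangulate the head.

```bash
python3 - <<'E'
from h import *
st()
A=robot.read_camera("scene");B=robot.read_camera("side")
cv2.imwrite("pics/sceneA.png",A);cv2.imwrite("pics/sideA.png",B)
cv2.imwrite("pics/g2.png",np.hstack([cv2.resize(A[180:250,235:305],(400,400),interpolation=3),cv2.resize(B[185:255,260:330],(400,400),interpolation=3)]))
def proj(n,X):
    p=robot.camera_params(n);return cv2.projectPoints(np.array([X],float),cv2.Rodrigues(p["R"])[0],np.array(p["t"]),p["camera_matrix"],p["dist"])[0].ravel()
for n,o in(("scene",(235,180)),("side",(260,185))):
    for z in (.052,.087,.094,.116): print(n,z,((proj(n,[.5248,-.0233,z])-o)*400/70).round(0))
E
```

```text
10.71 [ 0.5247 -0.0233  0.109 ] q [-0.039  0.529 -0.036  2.153  0.04   0.461 -2.256] f [ 0.3 -0.   0.6] o -0.001
scene 0.052 [192. 247.]
scene 0.087 [192. 183.]
scene 0.094 [192. 170.]
scene 0.116 [192. 128.]
side 0.052 [188. 275.]
side 0.087 [190. 213.]
side 0.094 [190. 201.]
side 0.116 [191. 161.]
```

View pics/g2.png

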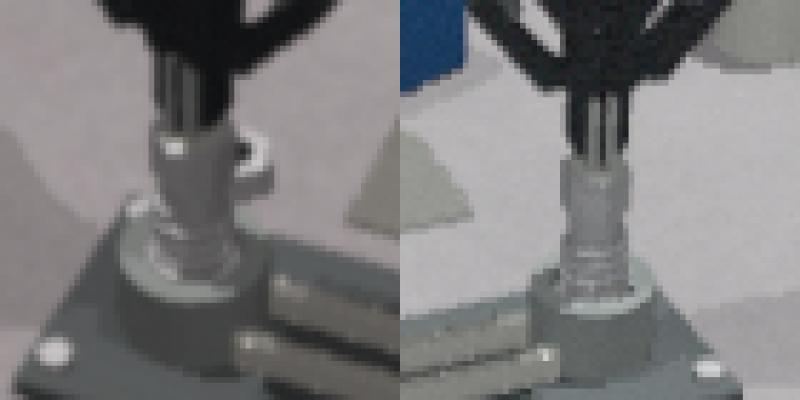

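The head top projects where expected (z≈0.116 on the axis), yet the fingers end visibly at that height. So the tips either stand higher than stated or slid off upward. I'll raise the arm, photograph the tips clear of the head, and probe the head top gently with shut fingers to find out.

```bash
python3 - <<'E'
from h import *
C=np.load("C.npy")
robot.move_l([C[0],C[1],.165],velocity=.12);st()
A=robot.read_camera("scene");B=robot.read_camera("side")
cv2.imwrite("pics/g3.png",np.hstack([cv2.resize(A[150:240,225:315],(400,400),interpolation=3),cv2.resize(B[150:240,250:340],(400,400),interpolation=3)]))
def proj(n,X):
    p=robot.camera_params(n);return cv2.projectPoints(np.array([X],float),cv2.Rodrigues(p["R"])[0],np.array(p["t"]),p["camera_matrix"],p["dist"])[0].ravel()
for n,o in(("scene",(225,150)),("side",(250,150))):
    for z in (.052,.094,.116,.143,.165,.216): print(n,z,((proj(n,[C[0],C[1],z])-o)*400/90).round(0))
E
```

```text
11.43 [ 0.5245 -0.0233  0.1648] q [-0.034  0.441 -0.04   2.109  0.031  0.592 -2.247] f [-0.5  0.3 -1. ] o 0.002
scene 0.052 [194. 326.]
scene 0.094 [194. 266.]
scene 0.116 [194. 233.]
scene 0.143 [193. 192.]
scene 0.165 [193. 157.]
scene 0.216 [193.  73.]
side 0.052 [191. 369.]
side 0.094 [193. 312.]
side 0.116 [193. 281.]
side 0.143 [195. 242.]
side 0.165 [195. 210.]
side 0.216 [198. 132.]
```

View pics/g3.png

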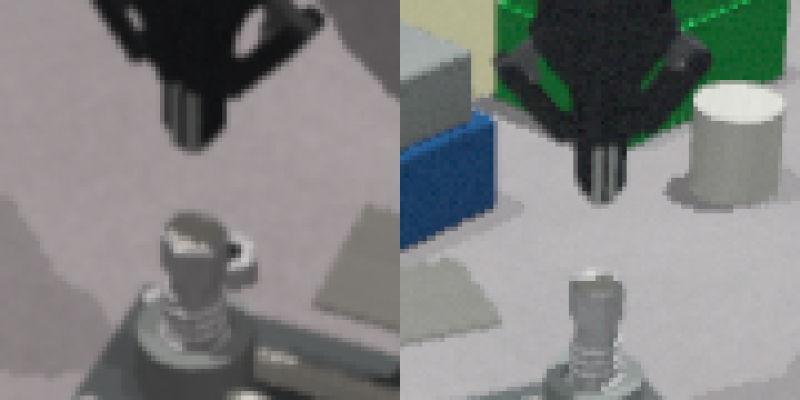

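With shut fingers at TCP 0.165, both views put the tips (scene crop row 150, side crop row 203) at about z = 0.167, not 0.143. The true reach is about 25 mm less than nose_length says, so I closed above the head. I'll triangulate that and regrasp lower under a force guard.

```bash
python3 - <<'E'
from h import *
C=np.load("C.npy");k=90/400
print(tri((225+192*k-.4,150+149*k-.4),(250+202*k-.4,150+202*k-.4)))
robot.gripper_to(.6)
print(robot.move_l([C[0],C[1],.085],velocity=.1,threshold=10));st()
robot.gripper_to(0,strength=40);st();robot.dwell(.1);st();print(robot.read_state()["torque"].round(2))
E
```

```text
(array([ 0.52356597, -0.02528371,  0.17067001]), np.float64(0.0011767569471020296))
False
13.02 [ 0.525  -0.0234  0.0854] q [-0.041  0.569 -0.033  2.167  0.045  0.405 -2.26 ] f [-0.2  0.6  0.7] o 0.601
13.33 [ 0.525  -0.0235  0.0857] q [-0.041  0.568 -0.033  2.168  0.045  0.406 -2.26 ] f [-1.1 -1.   6.7] o 0.342
13.43 [ 0.525  -0.0235  0.0857] q [-0.041  0.568 -0.033  2.168  0.045  0.406 -2.26 ] f [-0.5 -1.7  5.7] o 0.339
[-0.11  0.26 -0.02]
```

The head is now gripped (opening 0.34, about 29 mm, which is the across-flats width). Next I turn backward in steps, releasing after each and comparing the shank's picture before and after to detect the drop.

```bash
cat >> h.py <<'E'
C=np.load("C.npy")[:2]
def proj(n,X):
    p=robot.camera_params(n);return cv2.projectPoints(np.array([X],float),cv2.Rodrigues(p["R"])[0],np.array(p["t"]),p["camera_matrix"],p["dist"])[0].ravel()
def shank():
    out=[]
    for n in("side","scene"):
        im=cv2.cvtColor(robot.read_camera(n),cv2.COLOR_BGR2GRAY).astype(np.float32)
        u,v1=proj(n,[*C,.062]);_,v0=proj(n,[*C,.088])
        out.append((im,int(u),int(v0),int(v1)))
    return out
def cmp(a,b):
    r=[]
    for (i,u,v0,v1),(j,*_) in zip(a,b):
        t=i[v0:v1+1,u-5:u+6];d=float(np.abs(t-j[v0:v1+1,u-5:u+6]).mean())
        J=cv2.resize(j[v0-2:v1+8,u-5:u+6],None,fx=1,fy=4,interpolation=cv2.INTER_CUBIC);T=cv2.resize(t,None,fx=1,fy=4,interpolation=cv2.INTER_CUBIC)
        m=cv2.matchTemplate(J,T,cv2.TM_CCOEFF_NORMED);r.append((round(d,1),m[:,0].argmax()/4-2,round(float(m.max()),2)))
    return r
def turn(d,dz=0):
    s=robot.read_state();q=np.array(s["joint_pos"])
    if dz: q=np.array(robot.solve_ik(s["position"]+[0,0,dz],s["eef_rot"]))
    q[6]+=d;robot.goto_joints(q)
E
cat > back.py <<'E'
from h import *
import sys
for k in range(int(sys.argv[1])):
    turn(.5);a=shank();robot.gripper_to(.46);robot.dwell(.15);b=shank();r=cmp(a,b);print(r);s=st()
    cv2.imwrite(f"pics/b{round(s['time_s'],1)}.png",b[0][0])
    if max(x[0] for x in r)>8: break
    robot.gripper_to(0,strength=40);st()
E
python3 back.py 2
```

```text
[(4.1, np.float64(0.25), 0.89), (0.5, np.float64(0.0), 0.99)]
14.6 [ 0.525  -0.0235  0.0857] q [-0.041  0.568 -0.032  2.168  0.045  0.406 -1.76 ] f [-0.3 -0.5 -0.2] o 0.455
14.83 [ 0.525  -0.0234  0.0859] q [-0.041  0.568 -0.033  2.168  0.045  0.406 -1.76 ] f [-0.5  1.5  2.5] o 0.343
[(6.2, np.float64(0.25), 0.92), (1.6, np.float64(0.0), 0.88)]
16.0 [ 0.525  -0.0235  0.0858] q [-0.041  0.568 -0.033  2.168  0.045  0.406 -1.26 ] f [-0.5  1.6 -0. ] o 0.463
16.23 [ 0.5249 -0.0232  0.086 ] q [-0.041  0.567 -0.033  2.168  0.045  0.406 -1.26 ] f [-1.1  1.4  3.6] o 0.339[ WARN:0@9.743] global loadsave.cpp:1063 imwrite_ Unsupported depth image for selected encoder is fallbacked to CV_8U.
```

No drop yet after 1.0 rad, since the measured shifts are about 0. I'll continue with the shift as the criterion.

```bash
sed -i 's/if max.*/if min(x[1] for x in r)>1 or max(x[0] for x in r)>14: break/' back.py; python3 back.py 3 2>/dev/null
```

```text
[(5.8, np.float64(0.25), 0.94), (9.2, np.float64(0.25), 0.73)]
17.4 [ 0.525  -0.0233  0.086 ] q [-0.041  0.568 -0.033  2.168  0.045  0.406 -0.76 ] f [0.1 0.5 0.5] o 0.461
17.63 [ 0.5247 -0.0231  0.0861] q [-0.041  0.567 -0.033  2.168  0.045  0.406 -0.76 ] f [-1.7  1.2  4. ] o 0.342
[(9.3, np.float64(2.0), 0.67), (12.6, np.float64(1.75), 0.95)]
18.8 [ 0.5248 -0.0232  0.0862] q [-0.041  0.567 -0.033  2.168  0.045  0.406 -0.26 ] f [-1.  -0.1  0.2] o 0.459
```

Both views shift about 2 px down on release, so a drop is likely. I'll confirm with one picture, side view undropped against now.

```bash
python3 - <<'E'
import cv2,numpy as np
a,b=[cv2.imread(f"pics/b{t}.png")[170:250,255:335] for t in("17.4","18.8")]
cv2.imwrite("pics/d.png",cv2.resize(np.hstack([a,b]),None,fx=5,fy=5,interpolation=3))
E
```

```text
(no output)
```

View pics/d.png

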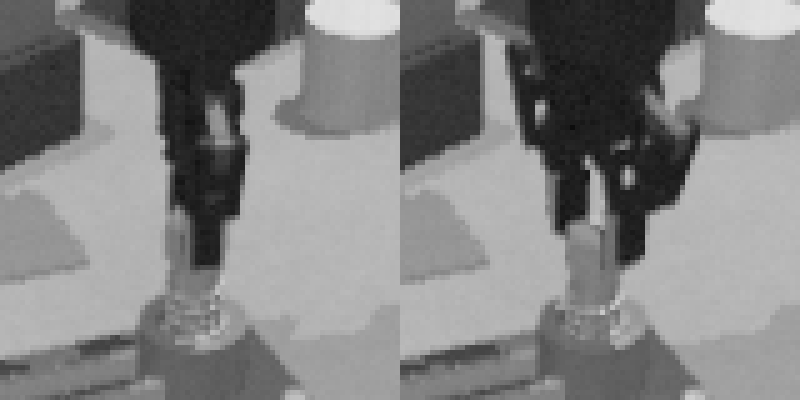

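The picture confirms the drop: on the right the head top is lower, with background showing between the fingers above it and less shank visible. Now I regrip lower and +120°, then screw forward in two strokes, following the pitch down.

```bash
python3 - <<'E'
from h import *
turn(2*np.pi/3,-.008);st()
robot.gripper_to(0,strength=40);st()
P=.008/(2*np.pi);d=4*np.pi/3
a=shank()
turn(-d/2,-P*d/2);st();print(robot.read_state()["torque"].round(2))
turn(-d/2,-P*d/2);st();print(robot.read_state()["torque"].round(2),cmp(a,shank()))
E
```

```text
20.62 [ 0.5248 -0.0232  0.0782] q [-0.042  0.581 -0.032  2.172  0.046  0.388  1.832] f [-0.2  0.1  0.1] o 0.458
20.85 [ 0.5249 -0.0232  0.0783] q [-0.042  0.581 -0.032  2.172  0.046  0.388  1.833] f [-0.8 -0.8  1.4] o 0.336
22.77 [ 0.5245 -0.0236  0.0756] q [-0.042  0.585 -0.031  2.174  0.046  0.382 -0.261] f [-0.9 -3.5  3. ] o 0.342
[-0.72  0.42 -0.04]
24.58 [ 0.5244 -0.0232  0.073 ] q [-0.042  0.59  -0.031  2.176  0.047  0.376 -2.355] f [-2.2  0.9  3.2] o 0.344
[0.13 0.61 0.04] [(20.2, np.float64(0.5), 0.29), (10.0, np.float64(3.0), -0.01)]
```

```bash
python3 - <<'E'
from h import *
P=.008/(2*np.pi);d=2.21
robot.gripper_to(.46);robot.dwell(.1)
turn(4*np.pi/3,.004);st()
robot.gripper_to(0,strength=40);st()
turn(-d,-P*d);robot.dwell(.3);st();print(robot.read_state()["torque"].round(2))
A=robot.read_camera("scene");B=robot.read_camera("side")
cv2.imwrite("pics/f.png",np.hstack([cv2.resize(A[170:270,235:365],(390,300),interpolation=3),cv2.resize(B[170:270,210:340],(390,300),interpolation=3)]))
E
```

```text
28.53 [ 0.5248 -0.0236  0.0769] q [-0.041  0.583 -0.031  2.173  0.047  0.385  1.833] f [ 0.1 -0.7 -0.4] o 0.459
28.77 [ 0.5248 -0.0233  0.0771] q [-0.042  0.583 -0.032  2.173  0.046  0.385  1.833] f [-1.3  1.9  4.9] o 0.339
30.98 [ 0.5246 -0.0234  0.0743] q [-0.042  0.588 -0.031  2.175  0.047  0.379 -0.377] f [-1.9 -0.4  4.5] o 0.34
[0.1  0.69 0.07]
```

View pics/f.png

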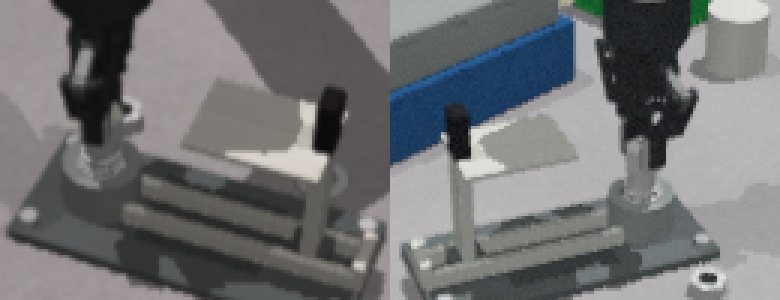

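The final view shows the fingers around the lowered head and the guard open. The nut and washer have not moved. Before handing in, I'll check the guard numerically: hood edge to bolt axis should be 76 mm.

```bash
python3 - <<'E'
from h import *
p=np.load("w2.npy",allow_pickle=True).item()
for v in((149,95),(152,125),(155,188)):
    X=plane("wrist",v,.131,p);print(((X[:2]-C)@UY[:2]).round(4))
im=cv2.imread("pics/w2.png")[150,140:170].max(1);print(im)
E
```

```text
0.0741
0.074
0.0766
[140 140 140 139 140 141 140 140 141 139 131 112  91  84  95 104 104 106
 105 105 105 104 105 106 105 106 105 107 115 129]
```

The hood edge is 74–77 mm from the bolt axis against an expected 76 mm, so the guard is at its stop. Handing in.

```bash
python3 -c "
from h import *
st();robot.hand_in()"
```

```text
31.07 [ 0.5246 -0.0234  0.0743] q [-0.042  0.588 -0.031  2.175  0.047  0.379 -0.377] f [-3.1  0.   5.3] o 0.337
the job is handed in; nothing more can be done
```

I slid the guard to its stop and turned the bolt back 2.0 rad, where it dropped. I then screwed it forward 6.4 rad in two strokes and handed in at 31 s, still holding the head. No verdict was reported.

- **Guard:** a second push at the stop moved it no further. The hood edge measured 74–77 mm from the bolt axis, against the expected 76 mm.
- **Drop:** on release, both cameras showed the bolt shift down about 2 px, and a side-view picture confirmed it. That is slightly less than the roughly 2.5 px I expect from an 8 mm drop.
- **Bolt depth:** I did not measure the final depth. It follows from the turning angle: 6.4 rad, which is one full turn plus an allowance for noticing the drop up to 0.5 rad late. That should give about 16 mm. The opening stayed at about 0.34 (29 mm) throughout, so the grip did not slip on the flats.
- **Final state:** the gripper held the head at 40 N with low wrist forces. In the last picture the nut, washer and tin were where they started; the wrench and block were out of frame and not checked.
- **One failed grasp:** my first try at the bolt closed above the head. The fingertips reach about 25 mm less than the stated nose length; I measured that from two views and regrasped lower.

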